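Jack up the front of the ware board and hold it

ROBOT

A 6-joint arm with a two-finger parallel gripper is mounted at the origin on a cart in front of the work surface, level with it; the furniture and walls round the work are solid. World frame = base frame: x ahead of the robot, y to its left, z up, the work surface at z = 0. Lengths are in m, angles in rad, forces in N, time in s.
With the tool pointing down it reaches from about 0.3 to 0.875 m from the base axis. Payload 6.4 kg.
Tool frame: the origin (TCP) lies midway between the tips of the shut fingers; the grasp point (between the pads) lies 19 mm behind it (env.hold_point_z is the z of the grasp point in the tool frame, in m); z points along the fingers, y is the line along which they close (so a half turn about z gives the same grasp; the last joint's range is limited). The gripper opens to 88 mm and grips with 3 to 60 N. Pads are 18 mm wide; open, the fingers measure 123 mm over their backs; the gripper's body (75 mm by 187 mm) begins 45 mm behind the grasp point.
Start: joints at [-1.344, 0.181, 1.607, -0, 1.354, -0.206], TCP at [0.241, -0.522, 0.239] pointing down, gripper open.
Joint ranges: [-2.99, 2.99], [-0.89, 2.07], [0.3, 2.58], [-1.14, 4.28], [0, 2.63], [-3.12, 3.12]. Speed limits (rad/s): [2.57, 2.57, 3.01, 3.14, 3.14, 3.14].

INTERFACE

Orientations are given as a unit quaternion [w, x, y, z].
In Python, from workcell import telemetry, cams, job, finder, env gives the robot as it stands.
- The arm moves only by the shell command python3 -m crank 'ROWS' [FORCE]. ROWS is JSON, one flat list of numbers, 7 for each row, row after row: the turn, a rotation vector about the world's x, y, z in rad, then the shift along the world's x, y, z in cm, then the opening in per cent of the stroke, from 0 (shut) to 100 (fully open). In form: [ax, ay, az, dx, dy, dz, grip, ax, ay, az, dx, dy, dz, grip, ...]. A call has 1 to 20 rows; each row is the pose to reach, as a shift and turn from the pose commanded when the call began; what a row does not reach only later rows make up. A row lasts 1/12 s, in which the tool goes at most 41.7 mm and 7.16 degrees, less where a joint would pass 70% of its speed; a pose out of reach is approached as far as the arm can. A call with a gripper value outside its range is refused whole. The fingers move at their own pace and stop on an object; FORCE is the grip in N (left out, the last holds). Time passes only in rows, so rows that repeat a pose let the fingers close. It gives the time, the measured TCP pose, the force, the opening and the grip force at its end, in the units of the state.
- telemetry.get_state(): the state, without advancing time (a new reading comes with each control period).
- cams.grab_frame(name): name is "scene" or "top"; returns the picture (420x560x3 uint8, red, green, blue); there is no depth.
- cams.camera_info(name): a dict with "fx", "fy", "cx", "cy" (pixels), "extrinsics" (4x4, takes a point from world to camera coordinates). Camera axes: x right, y down, z forward; pixel columns grow to the right and rows downward; lengths in m; the calibration is good to about 2 mm. A picture is of the moment at which its call begins. camera_info takes no time and is no camera call.
- job.job_done(): hands the job in; it is judged then, once.
Trained networks look in the newest picture that a camera, given by its name, has taken for a name from the list of things; names that differ only in an ending like _2 or _b are one class to them, and where a whole thing is asked for, a point or a joint stands for the part that bears it (a point fixed in the world has none). Each returns a list of dicts, best first, with "conf" (0 to 1); they miss things now and then, are a little off and sometimes report something else, mostly with a low value. They report only what shows in the picture. A call takes as long as a camera call.
- finder.boxes_of(camera, name): "bbox" ([centre column, centre row, width, height] in pixels, round what is visible of it).
The state is a dict: "time_s": time; "joints": joint angles; "qd": joint speeds; "tau": joint torques, N m; "tcp_pos": TCP position; "eef_rot": TCP orientation; "wrist_force": force on the tool from outside, world axes, zero at the start; "ft_torque": the same for the moment, N m; "gripper_width": opening from 0.0 (shut) to 1.0 (fully open); "grasp_force": force on a finger pad.
Only numpy, scipy, OpenCV 4.12 (cv2) and the standard library are available. Lean on these libraries where they do the work, as an engineer would, in place of code of your own. Each camera call takes 0.05 s, during which the arm holds its last target. There are 200 camera calls.

TASK

I need to slip a wooden slat under the front edge of the hinged ware board, so please raise that edge for me with the red lever jack: turn the jack to face the yellow lift tab and stand it flat on the table with its slotted saddle centred right below the tab's marked line, slot along the line. Then press the jack's handle fully down from above, so that the rib under the tab seats in the slot and the board goes up, and finish while still holding the handle down. Do not touch the board or its stand yourself, keep the pot on the board standing where it is, and leave the stamp and the ring cutter alone.

Things in the scene. Friction and masses are not known exactly. Their poses are not given: they have to be found in the camera images.
- jack: the red lever jack, loose, about 0.7 kg, with its handle and saddle. Origin: on its underside below the middle of its grip block; +x points to its front (saddle end), -x to its rear (handle end), z up. Base 230 x 60 mm, 15 mm high at its edges, from 140 mm behind the origin to 90 mm ahead of it, so that pressing the handle does not tip it
- jack_grip (a point): where to take the jack: centre of its grip block, 46 mm above the table when it stands flat; axes as the jack's. The block is 30 mm wide (across y), 44 mm long (along x), its top is 68 mm and the base beside it 15 mm above the underside; a white line on its top runs along x
- saddle_top (a point): centre of the jack saddle's top, on the jack's centre line 65 mm ahead of the grip block's centre, 46 mm above the table with the handle up; axes as the jack's. Steel disc of 42 mm with two cheeks 36 mm long and 8 mm thick; between them a slot 16 mm wide, 12 mm deep runs along x, open at both ends. The handle's full stroke raises the saddle straight up by 32 mm
- paddle (a point): centre of the top face of the black handle paddle (40 mm long, 44 mm wide, 10 mm thick) at the rear of the jack: with the handle up 121 mm behind the grip block's centre and 89 mm above the table, fully down about 126 mm behind and 40 mm above it. Its axes turn with the handle
- jack_handle (a joint): the jack's handle, rad: 0 up, 0.5 fully down on its stop; when let go, a spring and the board's weight push it up again. It turns about an axle 27 mm behind the grip block's centre and 50 mm up. Needs about 2 N on the paddle at first, up to about 10 N at the end with the board lifted
- ware_stand: fixed low wooden stand with its ware board (260 mm wide, 168 mm deep, 16 mm thick, top 82 mm above the table) hinged along the far edge (full stroke of the jack: tab 18 mm higher). Origin: on the table below the middle of the board; its front, with the tab, is on its -x side, z up. It is open below the tab and the middle of the front edge
- lift_point (a point): marked lift point: middle of the underside of the yellow tab (50 mm wide, 6 thick), 60 mm above the table, 120 mm to the front of the stand's origin; +x runs into the board, along the rib. The tab reaches 70 mm out of the board's front edge, 35 mm beyond this point. Below it a steel rib, 6 mm wide, 8 deep, lies 6 mm above the saddle's height with the handle up; black line on the tab's top shows it
- pot_centre (a point): grey clay pot, 95 mm across and 94 mm high, standing loose near the middle of the ware board; point: its centre, half-way up
- stamp_centre (a point): small wooden pattern stamp, 34 x 34 x 58 mm, on the table to the left of the work; point: its centre, half-way up
- cutter_centre (a point): tin ring cutter, 70 mm across and 24 mm high, on the table at the right; point: its centre, half-way up

How it is judged:
On the way, in this order (a step that is already met when the one before it is completed fails the run):
1. the jack stands flat on the table, its handle still up, with the saddle right below the lift point and its slot along the rib (x of lift_point in the frame of saddle_top between -0.015 and 0.015 m and y of lift_point in the frame of saddle_top between -0.007 and 0.007 m and angle between the x axis of saddle_top and the x axis of lift_point, either way round below 0.2 rad and angle between jack_grip's own z axis and vertical below 0.06 rad and height (world z) of jack_grip below 0.049 m and value of joint jack_handle below 0.08 rad), for 0.2 s.
2. the handle is pressed down and the board is raised with its rib seated in the saddle's slot (x of lift_point in the frame of saddle_top between -0.015 and 0.015 m and y of lift_point in the frame of saddle_top between -0.007 and 0.007 m and angle between the x axis of saddle_top and the x axis of lift_point, either way round below 0.2 rad and angle between jack_grip's own z axis and vertical below 0.06 rad and z of lift_point in the frame of saddle_top between -0.004 and 0.004 m and value of joint jack_handle above 0.45 rad and height (world z) of lift_point above 0.072 m and contact force between jack and ware_stand above 1 N and contact force between the fingers and jack above 1 N), for 0.2 s.
At the end, for the whole second after the job is handed in: Fingers press the jack (over 1 N), handle over 0.45 rad down, jack flat, alone lifting the lift point over 72 mm; saddle within 15 mm along and 7 mm across the rib, 0.2 rad in line, tab seated within 4 mm; pot upright within 30 mm, stamp and cutter within 20 mm of their first places (all of step 2 and height (world z) of jack_grip below 0.049 m and linear speed of jack below 0.02 m/s and contact force between each of the fingers, the arm and ware_stand below 0.3 N and angle between pot_centre's own z axis and vertical below 0.2 rad and height (world z) of pot_centre above 0.125 m and distance of pot_centre from where it was at the start of the episode below 0.03 m and distance of each of stamp_centre, cutter_centre from where it was at the start of the episode below 0.02 m); the arm keeps its last pose, push and grip.
It fails at once if the robot touches the ware board or its stand (contact force between any of the fingers, the arm and ware_stand above 1 N).
It fails at once if the pot slides, tips or falls (distance of pot_centre from where it was at the start of the episode above 0.04 m or angle between pot_centre's own z axis and vertical above 0.35 rad).
It fails at once if the stamp or the ring cutter is pushed away (distance of any of stamp_centre, cutter_centre from where it was at the start of the episode above 0.02 m).
It also fails if it takes over 48 s, if anything falls off the work surface, if the arm or the gripper's body presses on something with over 40 N, if the wrist force passes 120 N, or if a joint passes its speed limit or range.

## Working session

There is one attempt and no reset: what is moved stays moved. The work goes in short steps, Python scripts to look and compute and a shell command to move; the robot and the scene stay as the last step left them, time stands still between calls to the robot, and variables do not carry over. Pictures are saved under pics/ and viewed, at most 10 in all, crops included, and the job is handed in when it is done.

```bash
mkdir -p pics
python3 - <<'E'
from workcell import telemetry,cams,finder,env
import cv2,numpy as np
for n in("scene","top"):
    im=cams.grab_frame(n); cv2.imwrite(f"pics/{n}0.png",im[:,:,::-1])
    c=cams.camera_info(n); print(n,c["fx"],c["fy"],c["cx"],c["cy"],np.round(c["extrinsics"],4).tolist())
print(env.hold_point_z, telemetry.get_state())
E
```

```text
scene 406.0080551354659 406.0080551354659 277.0515379011116 205.18068965888372 [[-0.8324, -0.5541, -0.0068, 0.401], [-0.374, 0.5709, -0.7309, 0.3691], [0.4089, -0.6058, -0.6825, 0.8175], [0.0, 0.0, 0.0, 1.0]]
top 410.6612509094203 410.6612509094203 281.73280125304274 200.0467840550591 [[-0.0059, -0.9998, -0.0172, -0.1284], [-0.996, 0.0075, -0.089, 0.5818], [0.0891, 0.0166, -0.9959, 1.2899], [0.0, 0.0, 0.0, 1.0]]
-0.0187 {'time_s': 0.1, 'joints': array([-1.34429386e+00,  1.81464031e-01,  1.60786454e+00, -1.47190115e-05,
        1.35377625e+00, -2.06285934e-01]), 'qd': array([ 6.15186692e-04, -1.93300780e-03, -2.55732949e-03,  5.37180721e-05,
       -6.48574025e-04,  1.24043835e-03]), 'tau': array([ 3.09159404e-04, -4.34822345e+01, -3.42696726e+01,  7.03326124e-02,
        3.40203289e-02, -5.25215319e-05]), 'tcp_pos': array([ 0.24107145, -0.52152142,  0.23792276]), 'eef_rot': array([-7.55972376e-04,  9.76677375e-01,  2.14710813e-01, -1.48278743e-05]), 'wrist_force': array([ 0.1120841 , -0.51011025, -1.19659669]), 'ft_torque': array([ 0.02562083, -0.00262595,  0.00309686]), 'grasp_force': 0.0, 'gripper_width': 0.9968687411088933}
```

View pics/top0.png

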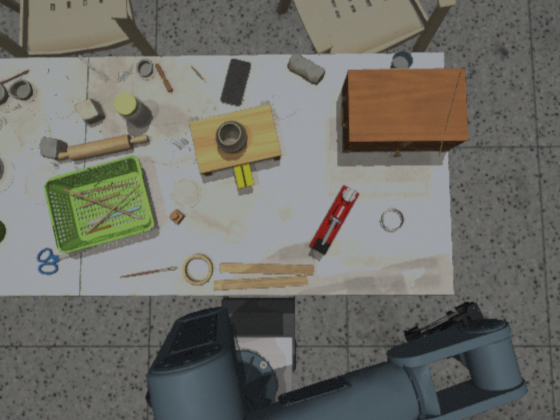

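View pics/scene0.png

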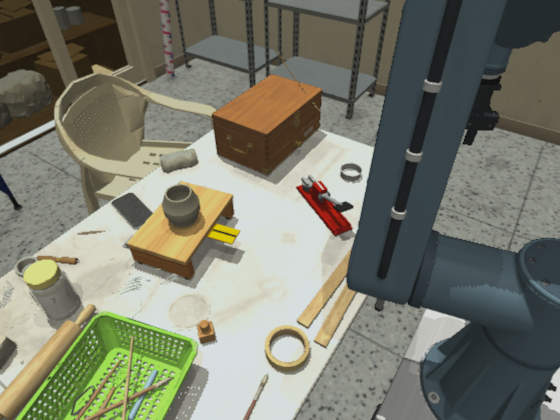

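The top view shows the jack from the saddle at about (349,190) to the paddle at (316,255). The tab is at (244,176), the stamp at (177,216) and the cutter at (391,220). I'll enlarge the details and measure them.

```bash
cat > h.py <<'E'
from workcell import telemetry,cams,finder
import cv2,numpy as np
def ray(n,px,z):
    c=cams.camera_info(n);E=np.array(c["extrinsics"]);R,t=E[:3,:3],E[:3,3]
    d=R.T@np.array([(px[0]-c["cx"])/c["fx"],(px[1]-c["cy"])/c["fy"],1]);o=-R.T@t
    return (o+d*(z-o[2])/d[2])
def proj(n,P):
    c=cams.camera_info(n);E=np.array(c["extrinsics"]);p=np.atleast_2d(P)@E[:3,:3].T+E[:3,3]
    return np.c_[c["fx"]*p[:,0]/p[:,2]+c["cx"],c["fy"]*p[:,1]/p[:,2]+c["cy"]]
def mask(im,what):
    h=cv2.cvtColor(im,cv2.COLOR_RGB2HSV)
    if what=="red": return (((h[...,0]<6)|(h[...,0]>174))&(h[...,1]>170)&(h[...,2]>60)).astype(np.uint8)
    return ((h[...,0]>24)&(h[...,0]<33)&(h[...,1]>200)&(h[...,2]>90)).astype(np.uint8)
E
python3 - <<'E'
from h import *
t=cv2.imread("pics/top0.png");s=cv2.imread("pics/scene0.png")
cr=lambda im,x,y,w,h:cv2.resize(im[y:y+h,x:x+w],(400,300),interpolation=cv2.INTER_CUBIC)
m=np.vstack([np.hstack([cr(t,280,180,107,80),cr(t,200,140,80,60)]),np.hstack([cr(s,285,165,93,70),cr(s,190,205,80,60)])])
cv2.imwrite("pics/m0.png",m)
for nm,im in(("top",t),("scene",s)):
    im=im[:,:,::-1].copy()
    for w in("red","y"):
        n,l,st,ce=cv2.connectedComponentsWithStats(mask(im,w))
        for i in range(1,n):
            if st[i,4]>25: print(nm,w,st[i],ce[i].round(1))
for n in("jack","stamp_centre","cutter_centre","paddle","pot_centre"): print(n,finder.boxes_of("top",n)[:2])
E
```

```text
top red [310 186  44  61 494] [332.9 215.6]
top red [327 223  15  21  87] [333.4 233.1]
scene red [297 182  55  53 971] [325.5 209.6]
scene y [213 224  26  12 143] [226.  229.4]
scene y [208 230  27  13 179] [221.6 236.4]
jack [{'bbox': [336.4, 222.4, 46.9, 69.9], 'conf': 0.74}]
stamp_centre []
cutter_centre [{'bbox': [402.6, 217.3, -2.3, -2.4], 'conf': 0.61}]
paddle [{'bbox': [328.1, 238.7, 26.4, 35.6], 'conf': 0.8}]
pot_centre [{'bbox': [228.2, 137.0, 30.1, 35.0], 'conf': 0.72}]
```

View pics/m0.png

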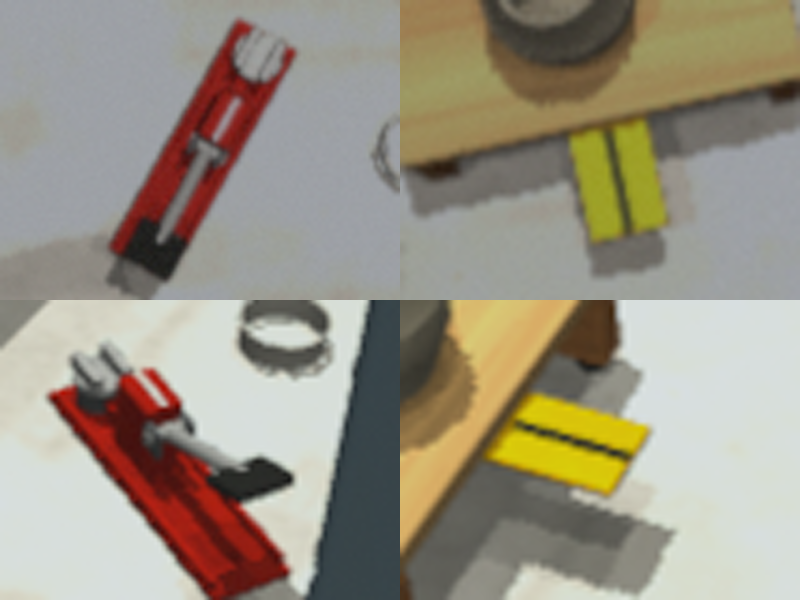

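The crops show clear corners on the jack base, the saddle, the grip block's white line and the tab edges, so I'll fit both poses from them using both views.

```bash
cat > fit.py <<'E'
from h import *
from scipy.optimize import least_squares
def fit(obs,x0):
    def f(q):
        c,s=np.cos(q[2]),np.sin(q[2]);r=[]
        for n,px,p in obs:
            P=[q[0]+c*p[0]-s*p[1],q[1]+s*p[0]+c*p[1],p[2]]
            r+=list((proj(n,P)[0]-px))
        return np.array(r)
    o=least_squares(f,x0,loss="soft_l1"); return o.x,f(o.x).reshape(-1,2)
E
python3 - <<'E'
from fit import *
T=lambda x,y:("top",np.array([280+x/3.738,180+y/3.75])-.5+.13)
S=lambda x,y:("scene",np.array([285+x/4.301,165+(y-300)/4.286])-.5+.12)
a=[(T(235,20),(.09,.03,.015)),(T(297,48),(.09,-.03,.015)),(T(259,55),(.065,0,.046)),(T(228,119),(0,0,.068)),(T(158,249),(-.121,0,.089)),
(S(50,395),(.09,.03,.015)),(S(215,600),(-.14,.03,0.0)),(S(290,573),(-.14,-.03,0.0)),(S(152,388),(0,0,.068)),(S(252,478),(-.121,0,.089))]
x,r=fit([(*n,p) for n,p in a],[.5,-.3,-.5]);print("jack",x.round(4),r.round(1).tolist())
T=lambda x,y:("top",np.array([200+(x-400)/5,140+y/5])-.4)
S=lambda x,y:("scene",np.array([190+(x-400)/5,205+(y-300)/5])-.4)
a=[(T(590,243),(-.155,.025,.066)),(T(668,226),(-.155,-.025,.066)),(T(629,235),(-.155,0,.066)),(T(608,128),(-.085,0,.066)),
(S(610,495),(-.155,.025,.066)),(S(650,430),(-.155,-.025,.066)),(S(632,458),(-.155,0,.066)),(S(515,426),(-.085,0,.066))]
x,r=fit([(*n,p) for n,p in a],[.7,0,-.1]);print("stand",x.round(4),r.round(1).tolist())
c,s=np.cos(x[2]),np.sin(x[2]);L=x[:2]-.12*np.array([c,s]);print("lift",L,"jack target",L-.065*np.array([c,s]))
print("stamp",ray("top",(177,216),.029),"cutter",ray("top",(391,220),.012))
E
```

```text
jack [ 0.5395 -0.3113 -0.5219] [[0.5, -1.0], [0.2, 0.6], [-0.1, -0.1], [-1.0, 0.4], [-0.8, 0.2], [-0.8, -3.1], [0.1, 0.9], [0.8, 0.1], [-0.3, -0.6], [0.2, -1.6]]
stand [0.7712 0.0122 0.2   ] [[-0.5, 0.3], [-0.4, 0.4], [-0.5, 0.3], [-0.7, -0.0], [0.0, -0.8], [0.8, -1.2], [0.1, -0.2], [-0.7, -1.2]]
lift [ 0.65357254 -0.01160758] jack target [ 0.58986862 -0.02452309]
stamp [0.53193319 0.20252162 0.029     ] cutter [ 0.51529862 -0.48188266  0.012     ]
```

```bash
python3 -m crank '[0,0,-0.955,29.8,21.1,-7,100,0,0,-0.955,29.8,21.1,-7,100,0,0,-0.955,29.8,21.1,-7,100,0,0,-0.955,29.8,21.1,-7,100,0,0,-0.955,29.8,21.1,-7,100,0,0,-0.955,29.8,21.1,-7,100,0,0,-0.955,29.8,21.1,-7,100,0,0,-0.955,29.8,21.1,-7,100,0,0,-0.955,29.8,21.1,-7,100,0,0,-0.955,29.8,21.1,-7,100,0,0,-0.955,29.8,21.1,-7,100,0,0,-0.955,29.8,21.1,-7,100,0,0,-0.955,29.8,21.1,-7,100,0,0,-0.955,29.8,21.1,-7,100]'
python3 - <<'E'
from h import *
a=cams.grab_frame("top");b=cams.grab_frame("scene")
m=np.hstack([cv2.resize(a[160:280,260:393],(400,360)),cv2.resize(b[130:250,260:393],(400,360))])
cv2.imwrite("pics/m1.png",m[:,:,::-1])
s=telemetry.get_state();print(s["tcp_pos"],s["eef_rot"],s["joints"])
E
```

```text
time_s: 1.52
tcp_pos: [0.5383, -0.3122, 0.1691]
eef_rot: [0.0, 0.966, -0.259, 0.0]
wrist_force: [-0.1, -0.6, 0.5]
gripper_width: 0.997
grasp_force: 0.0
[ 0.53839503 -0.31225781  0.16921458] [ 2.23199847e-04  9.65856899e-01 -2.59075909e-01  2.70849488e-04] [-7.15902483e-01  3.49808342e-01  1.54395743e+00 -1.72686851e-04
  1.24714431e+00  1.37907939e+00]
```

View pics/m1.png

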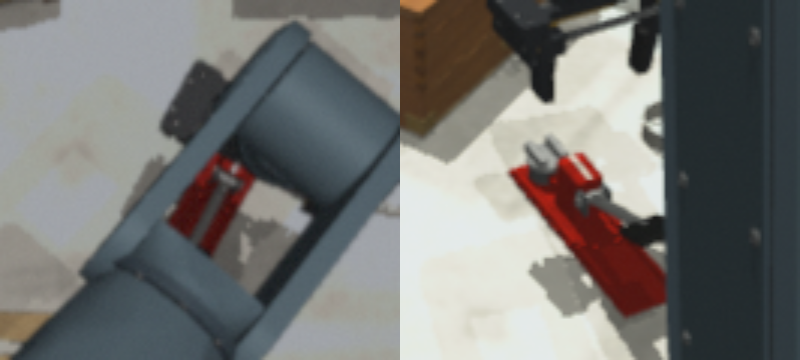

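The gripper is over the jack, its fingers straddling the grip block. I'll descend and grip.

```bash
python3 -m crank '[0,0,0,0.1,0.1,-4,100,0,0,0,0.1,0.1,-7,100,0,0,0,0.1,0.1,-10,100,0,0,0,0.1,0.1,-12,100,0,0,0,0.1,0.1,-13.2,100,0,0,0,0.1,0.1,-13.9,100,0,0,0,0.1,0.1,-13.9,100,0,0,0,0.1,0.1,-13.9,60,0,0,0,0.1,0.1,-13.9,45,0,0,0,0.1,0.1,-13.9,35,0,0,0,0.1,0.1,-13.9,25,0,0,0,0.1,0.1,-13.9,20,0,0,0,0.1,0.1,-13.9,20,0,0,0,0.1,0.1,-13.9,20,0,0,0,0.1,0.1,-13.9,20]' 35
```

```text
time_s: 2.87
tcp_pos: [0.5402, -0.31, 0.0298]
eef_rot: [0.0, 0.966, -0.258, 0.0]
wrist_force: [0.2, 0.0, -0.3]
gripper_width: 0.417
grasp_force: 0.0
```

```bash
python3 -m crank '[0,0,0,0,0,0,20,0,0,0,0,0,0,20,0,0,0,0,0,0,20,0,0,0,0,0,0,20,0,0,0,0,0,0,20,0,0,0,0,0,0,20]' 35
```

```text
time_s: 3.37
tcp_pos: [0.5401, -0.31, 0.0297]
eef_rot: [-0.0, 0.966, -0.258, -0.0]
wrist_force: [-0.5, 0.1, 0.1]
gripper_width: 0.339
grasp_force: 35.0
```

```bash
python3 -m crank '[0,0,0,0,0,2,20,0,0,0,0,0,5,20,0,0,0.1,-3,3,5,20,0,0,0.2,-4.8,6,5,20,0,0,0.3,-4.8,9,5,20,0,0,0.4,-4.8,12,5,20,0,0,0.5,-4.8,15,5,20,0,0,0.6,-4.8,18,5,20,0,0,0.7,-4.8,21,5,20,0,0,0.722,-4.8,24,5,20,0,0,0.722,-4.8,26,5,20,0,0,0.722,-4.8,26.6,5,20,0,0,0.722,-4.8,26.6,5,20,0,0,0.722,-4.8,26.6,5,20,0,0,0.722,-4.8,26.6,5,20]'
python3 - <<'E'
from h import *
a=cams.grab_frame("top");b=cams.grab_frame("scene")
m=np.hstack([cv2.resize(a[140:260,190:323],(400,360),interpolation=2),cv2.resize(b[195:315,180:313],(400,360),interpolation=2)])
cv2.imwrite("pics/m2.png",m[:,:,::-1])
E
```

```text
time_s: 4.62
tcp_pos: [0.4922, -0.045, 0.0795]
eef_rot: [0.0, 0.995, 0.099, -0.0]
wrist_force: [0.5, -0.1, -6.7]
gripper_width: 0.338
grasp_force: 35.0
```

View pics/m2.png

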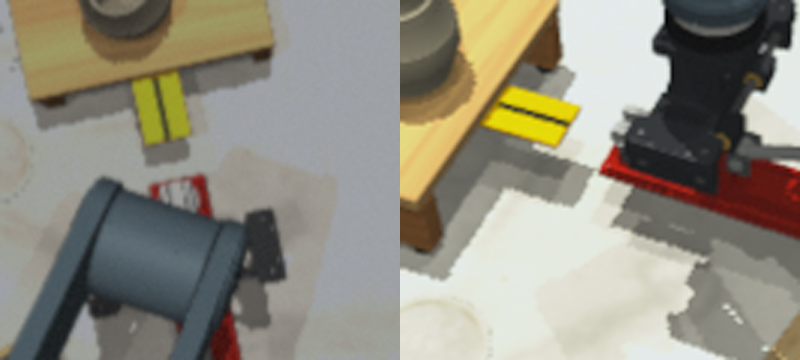

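The base front edge shows at (150..206,180) in the left crop. It is raised to z≈0.065, about the height of the tab top, whose outer edge is at (146,146)–(191,136), so I can compare the two directly.

Run:
```python
from h import *
g=lambda x,y,z:ray("top",(190+x/3.008-.33,140+y/3-.33),z)
y=.2;ex=np.array([np.cos(y),np.sin(y),0]);ey=np.array([-ex[1],ex[0],0])
o=g(168,140.5,.066);tl=g(146,146,.066);tr=g(191,136,.066);i=g(158,76,.066)
fl=g(150,183.5,.065);fr=g(206,176.5,.065);sd=g(180,194,.096)
d=o-i;print("line yaw",np.arctan2(-d[1],-d[0]),"tab edge",np.arctan2(*((tl-tr)[[0,1]]*[-1,1])),"base edge",np.arctan2(*((fl-fr)[[0,1]]*[-1,1])))
tab=(o+(tl+tr)/2)/2; L=tab+.035*ex
for n,J in(("base",(fl+fr)/2-.025*ex),("saddle",sd)):
    v=L-J;print(n,J,"fwd",v@ex,"left",v@ey)
print("L",L,"expected saddle",np.array([.4922,-.045,0])+.065*ex)
```

```text
line yaw 0.15428583789973463 tab edge 0.2127608412797932 base edge 0.11762411331776217
base [ 0.55480908 -0.03572915  0.065     ] fwd 0.10208717605940541 left 0.0017311642902153276
saddle [ 0.56228317 -0.03581458  0.096     ] fwd 0.09477904567086604 left 0.003299766685931507
L [ 0.65451738 -0.0137509   0.066     ] expected saddle [ 0.55590433 -0.03208649  0.        ]
```

```bash
python3 -m crank '[0,0,0,0,0,-2.5,20,0,0,0,0,0,-4,20,0,0,0,0,0,-4.8,20,0,0,0,0,0,-4.8,20,0,0,0,1.96,0.43,-4.8,20,0,0,0,3.92,0.86,-4.8,20,0,0,0,5.5,1.2,-4.8,20,0,0,0,7,1.52,-4.8,20,0,0,0,8.2,1.78,-4.8,20,0,0,0,9.1,1.98,-4.8,20,0,0,0,9.77,2.13,-4.8,20,0,0,0,9.77,2.13,-4.8,20,0,0,0,9.77,2.13,-4.9,20,0,0,0,9.77,2.13,-5,20,0,0,0,9.77,2.13,-5,20,0,0,0,9.77,2.13,-5,20]'
python3 - <<'E'
from h import *
a=cams.grab_frame("top");b=cams.grab_frame("scene")
m=np.hstack([cv2.resize(a[140:260,190:323],(400,360),interpolation=2),cv2.resize(b[195:315,180:313],(400,360),interpolation=2)])
cv2.imwrite("pics/m3.png",m[:,:,::-1])
E
```

```text
time_s: 6.05
tcp_pos: [0.5896, -0.023, 0.0299]
eef_rot: [0.0, 0.995, 0.1, -0.0]
wrist_force: [-1.4, -0.6, -4.8]
gripper_width: 0.34
grasp_force: 35.0
```

View pics/m3.png

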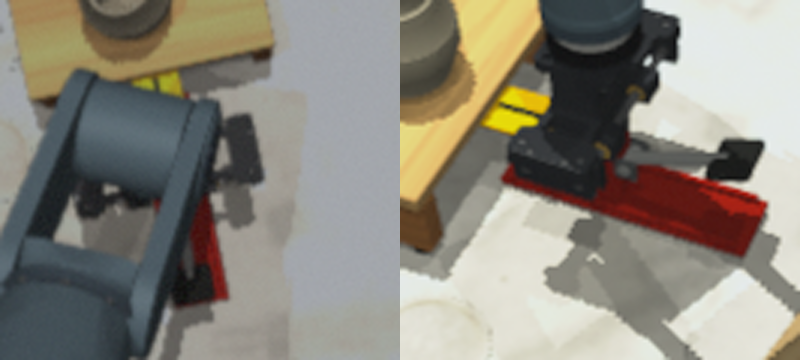

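```bash
python3 -m crank '[0,0,0,0,0,-0.05,20,0,0,0,0,0,-0.05,50,0,0,0,0,0,-0.05,80,0,0,0,0,0,-0.05,80,0,0,0,0,0,-0.05,80,0,0,0,0,0,-0.05,80,0,0,0,0,0,-0.05,80,0,0,0,0,0,3,80,0,0,0,0,0,6,80,0,0,0,0,0,10,80,0,0,0,-3,-4,13,60,0,0,0,-6,-8,13,30,0,0,0,-9,-12,13,0,0,0,0,-12,-16,13,0,0,0,0,-15,-20,13,0,0,0,0,-18,-24,13,0,0,0,0,-20,-27,13,0,0,0,0,-20,-27,13,0,0,0,0,-20,-27,13,0]' 20
python3 - <<'E'
from h import *
a=cams.grab_frame("top");b=cams.grab_frame("scene")
cv2.imwrite("pics/t4.png",a[:,:,::-1]);cv2.imwrite("pics/s4.png",b[:,:,::-1])
m=np.hstack([cv2.resize(a[140:260,190:290],(400,480),interpolation=2),cv2.resize(b[195:315,190:290],(400,480),interpolation=2)])
cv2.imwrite("pics/m4.png",m[:,:,::-1])
E
```

```text
time_s: 7.73
tcp_pos: [0.3871, -0.297, 0.1603]
eef_rot: [0.001, 0.995, 0.098, -0.0]
wrist_force: [0.4, 0.4, 0.5]
gripper_width: 0.146
grasp_force: 0.0
```

View pics/m4.png

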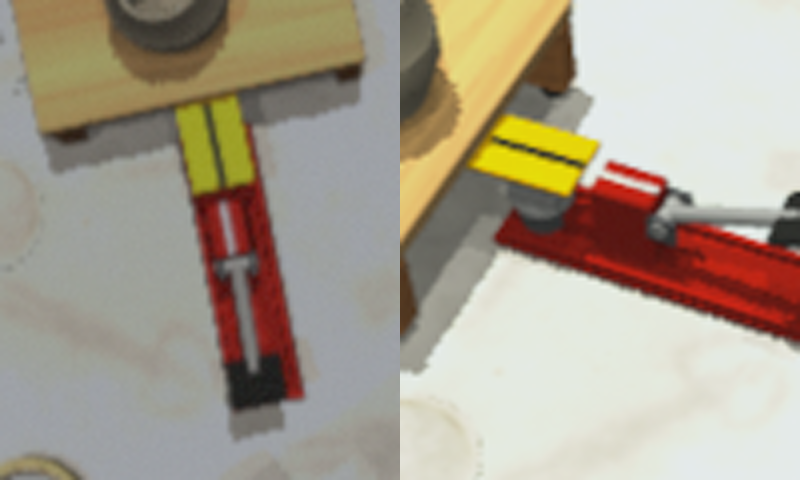

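The tab line (209,102)–(221,188) and the jack's white line (223,205)–(230,252) are collinear to about 0.5 crop px. Along the rib the offset is about 1–2 mm, so the placement is good. Next I'll move over the paddle with the fingers shut.

```bash
python3 -m crank '[0,0,0,3,5,0,0,0,0,0,3,8,0,0,0,0,0,5,12,0,0,0,0,0,7,16,0,0,0,0,0,8.2,20,0,0,0,0,0,8.2,23,0,0,0,0,0,8.2,25,-1,0,0,0,0,8.2,25,-3,0,0,0,0,8.2,25,-5,0,0,0,0,8.2,25,-6,0,0,0,0,8.2,25,-6.2,0,0,0,0,8.2,25,-6.2,0]' 20
python3 - <<'E'
from h import *
a=cams.grab_frame("top");b=cams.grab_frame("scene")
m=np.hstack([cv2.resize(a[140:260,190:290],(400,480),interpolation=2),cv2.resize(b[180:300,210:310],(400,480),interpolation=2)])
cv2.imwrite("pics/m5.png",m[:,:,::-1])
E
```

```text
time_s: 8.83
tcp_pos: [0.4715, -0.0417, 0.0972]
eef_rot: [-0.0, 0.995, 0.1, -0.001]
wrist_force: [0.3, 0.0, -0.6]
gripper_width: 0.003
grasp_force: 0.0
```

View pics/m5.png

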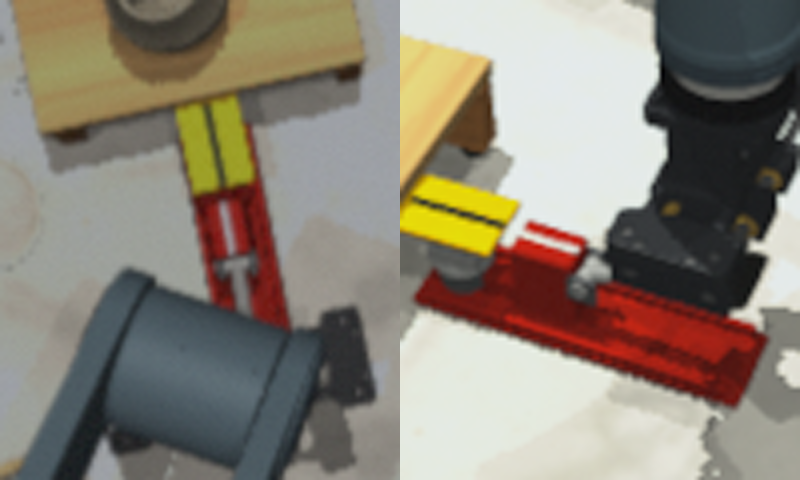

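The fingers are shut over the paddle, the jack and tab are unchanged, and the handle is still up. I'll press slowly along the arc.

```bash
python3 -m crank '[0,0,0,0,0,-0.4,0,0,0,0,0,0,-0.8,0,0,0,0,-0.1,0,-1.2,0,0,0,0,-0.2,0,-1.6,0,0,0,0,-0.3,-0.1,-2,0,0,0,0,-0.4,-0.1,-2.4,0,0,0,0,-0.5,-0.1,-2.8,0,0,0,0,-0.6,-0.1,-3.2,0,0,0,0,-0.7,-0.1,-3.6,0,0,0,0,-0.7,-0.1,-4,0,0,0,0,-0.7,-0.1,-4.4,0,0,0,0,-0.7,-0.1,-4.4,0,0,0,0,-0.7,-0.1,-4.4,0]'
```

```text
time_s: 10.02
tcp_pos: [0.4656, -0.0443, 0.0541]
eef_rot: [0.001, 0.995, 0.1, 0.001]
wrist_force: [-0.7, -2.1, 7.5]
gripper_width: 0.006
grasp_force: 3.9
```

```bash
python3 -m crank '[0,0,0,0.1,0,-0.3,0,0,0,0,0.1,0,-0.6,0,0,0,0,0.2,0,-0.9,0,0,0,0,0.2,0,-1.2,0,0,0,0,0.2,0,-1.4,0,0,0,0,0.2,0,-1.5,0,0,0,0,0.2,0,-1.5,0,0,0,0,0.2,0,-1.5,0]'
python3 - <<'E'
from h import *
a=cams.grab_frame("top");b=cams.grab_frame("scene")
m=np.hstack([cv2.resize(a[140:260,190:290],(400,480),interpolation=2),cv2.resize(b[180:300,210:310],(400,480),interpolation=2)])
cv2.imwrite("pics/m6.png",m[:,:,::-1])
s=telemetry.get_state();print(s["tcp_pos"],s["wrist_force"])
E
```

```text
time_s: 10.68
tcp_pos: [0.4664, -0.0442, 0.0404]
eef_rot: [0.0, 0.995, 0.1, -0.001]
wrist_force: [-12.5, -1.0, 29.5]
gripper_width: 0.008
grasp_force: 15.8
[ 0.46643664 -0.04421174  0.04044993] [-13.20447074  -0.70000323  30.38876114]
```

View pics/m6.png

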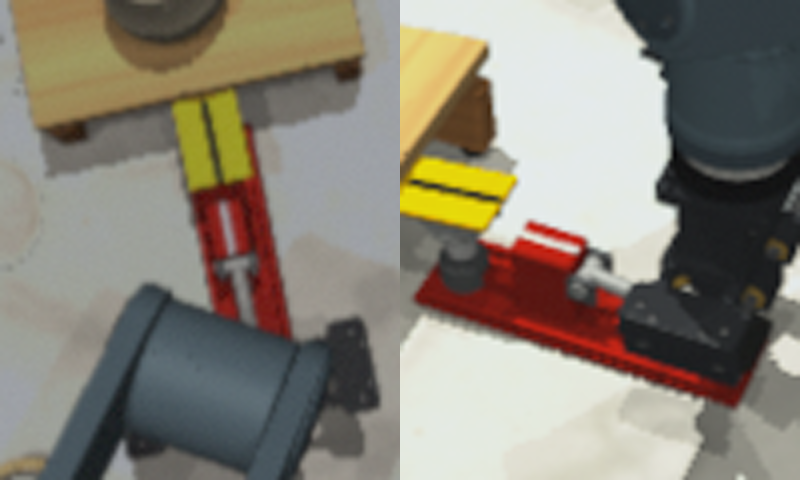

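The board is up with the saddle under the tab, and the jack hasn't moved. The handle is on its stop at about 30 N, so I'll take off a little of the forward push and let it settle.

```bash
python3 -m crank '[0,0,0,-0.05,0,0,0,0,0,0,-0.1,0,0,0,0,0,0,-0.1,0,0,0,0,0,0,-0.1,0,0,0,0,0,0,-0.1,0,0,0,0,0,0,-0.1,0,0,0]'
```

```text
time_s: 11.28
tcp_pos: [0.4663, -0.0442, 0.0406]
eef_rot: [0.001, 0.995, 0.1, 0.0]
wrist_force: [-8.7, -0.3, 26.7]
gripper_width: 0.006
grasp_force: 14.1
```

Stable.

```bash
python3 -c "
from workcell import job;print(job.job_done())"
```

```text
the job is handed in; nothing more can be done
None
```

I've handed the job in with the jack under the tab in line with the rib, the handle pressed onto its stop and still held there at about 27 N, and the board raised; the hand-in call gave no pass or fail result.

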